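Nest the parts cups and hold the gauging slide at the camera line

ROBOT

A 6-joint arm with a two-finger parallel gripper is mounted at the origin on the work surface. World frame = base frame: x ahead of the robot, y to its left, z up, the work surface at z = 0. Lengths are in m, angles in rad, forces in N, time in s.
With the tool pointing down it reaches from about 0.25 to 0.775 m from the base axis. Payload 4 kg.
Tool frame: the origin (TCP) lies on the centre line of the jaws, within the pads' length; the fingertips stand 17 mm ahead of it and the grasp point (between the pads) lies 2 mm behind it; z points along the fingers, y is the line along which they close (so a half turn about z gives the same grasp; the last joint's range is limited). The gripper opens to 94 mm and grips with 3 to 60 N. Pads are 16 mm wide; open, the fingers measure 119 mm over their backs; the gripper's body (75 mm by 177 mm) begins 78 mm behind the grasp point.
Start: joints at [-1.253, 0.087, 1.371, -0, 1.684, -0.103], TCP at [0.225, -0.502, 0.223] pointing down, gripper open.
Joint ranges: [-3.1, 3.1], [-0.76, 2.03], [0.27, 2.55], [-1.08, 4.22], [0.17, 2.65], [-2.57, 2.57]. Speed limits (rad/s): [2.79, 2.79, 3.14, 3.14, 3.14, 3.14].

INTERFACE

Orientations are given as a unit quaternion [x, y, z, w].
In Python, from cell import r, eyes, workorder, spot_in, regions_of gives the robot as it stands.
- The arm moves only by the shell command python3 -m pendant 'ROWS' [OPENING]. ROWS is JSON, a list of rows, each an object with "translation": the shift along the world's x, y, z in units of 40 mm (1.0 is 40 mm), a list of three; "dr": the turn, a rotation vector about the world's x, y, z in units of 8 degrees (1.0 is 8 degrees), a list of three. In form: [{"translation": [tx, ty, tz], "dr": [ax, ay, az]}, ...]. A call has 1 to 5 rows; each row is the pose to reach, as a shift and turn from the pose commanded when the call began; what a row does not reach only later rows make up. A row lasts 1/10 s, in which the tool goes at most 50 mm and 8.59 degrees, less where a joint would pass 70% of its speed; a pose out of reach is approached as far as the arm can. A call with a gripper value outside its range is refused whole. OPENING is the opening, from 0 (shut) to 1 (fully open), set as the call begins (- or left out, the last holds). The fingers move at their own pace and stop on an object; the grip force is fixed at half the most. Time passes only in rows, so rows that repeat a pose let the fingers close. It gives the time, the measured TCP pose, the force, the opening and the grip force at its end, in the units of the state.
- r.get_state(): the state, without advancing time (a new reading comes with each control period).
- eyes.snapshot(name): name is "scene" or "top" or "wrist"; returns the picture (384x512x3 uint8, red, green, blue); there is no depth.
- eyes.get_calibration(name): a dict with "intrinsics" (3x3 intrinsics, pixels), "extrinsics" (4x4, takes a point from world to camera coordinates); the wrist camera has in their place "tool_from_camera" (4x4, takes a point from camera to tool coordinates, whose origin is the TCP and whose axes are the flange's). Camera axes: x right, y up, looking along -z (the intrinsics and any distortion apply to the point x, -y, -z); pixel columns grow to the right and rows downward; lengths in m; the calibration is good to about 2 mm. A picture is of the moment at which its call begins: read the wrist's pose just before it. get_calibration takes no time and is no camera call.
- workorder.sign_off(): hands the job in; it is judged then, once.
Trained networks look in the newest picture that a camera, given by its name, has taken for a name from the list of things; names that differ only in an ending like _2 or _b are one class to them, and where a whole thing is asked for, a point or a joint stands for the part that bears it (a point fixed in the world has none). Each returns a list of dicts, best first, with "p" (0 to 1); they miss things now and then, are a little off and sometimes report something else, mostly with a low value. They report only what shows in the picture. A call takes as long as a camera call. They do not tell look-alikes from the thing itself.
- spot_in(target, camera): "location" ([x, y, z] in m, in world coordinates, good to about 4 mm: the middle of the surface that is visible of it).
- regions_of(target, camera): "pixels" (384x512 bool, what is visible of it).
The state is a dict: "t": time; "q": joint angles; "qvel": joint speeds; "tau": joint torques, N m; "tool_pos": TCP position; "eef_rot": TCP orientation; "force": force on the tool from outside, world axes, zero at the start; "wrist_torque": the same for the moment, N m; "gripper_width": finger opening in m; "grasp_force": force on a finger pad.
Only numpy, scipy, OpenCV 4.12 (cv2) and the standard library are available. Lean on these libraries where they do the work, as an engineer would, in place of code of your own. Each camera call takes 0.05 s, during which the arm holds its last target. There are 200 camera calls.

TASK

On the watchmaker's bench, nest the loose blue and yellow cups (in either order) into the metal cup that stands on the sprung slide, so that all three form one straight, fully seated stack. Then pull the slide out by its black knob until the black pointer line on the slide is level with the red line in front of the little inspection camera, and keep it there: the spring would pull it back, so the job finishes with the gripper still holding the slide at the line. Leave everything else on the bench where it is.

Things in the scene. Friction and masses are not known exactly. Their poses are not given: they have to be found in the camera images.
- cup_blue: Blue plastic parts cup, 44 mm tall, about 60 g, upright: tapered body, foot 34 mm in diameter, and from 28 to 44 mm height a straight collar of 56 mm outer, 51 mm inner diameter. Origin at the centre of its underside, z up. Solid foot 16 mm thick: nested, it rests on the inner floor of the cup below, 16 mm higher than that cup, with about 1.5 mm of play all round.
- cup_yellow: Yellow plastic parts cup, 44 mm tall, about 60 g, upright: tapered body, foot 34 mm in diameter, and from 28 to 44 mm height a straight collar of 56 mm outer, 51 mm inner diameter. Origin at the centre of its underside, z up. Solid foot 16 mm thick: nested, it rests on the inner floor of the cup below, 16 mm higher than that cup, with about 1.5 mm of play all round.
- cup_seat: Aluminium cup of the same shape and size, loose, standing in the four seat pins of the slide, its underside 30 mm above the bench. Origin at the centre of its underside.
- fixture: Fixed grey rail of the slide, 340 x 100 mm, 24 mm high over its guide strips (a 38 mm high block at its +x end). Origin at the centre of its underside; its +x axis points away from the robot along the travel; the slide is pulled towards its -x.
- carriage (a joint): Travel of the white sprung slide (170 x 66 mm, top 30 mm above the bench): 0 = home, grows to 0.13 m as it is pulled out along the fixture's -x. A spring pulls it home: about 3 N at home, 70 N/m more with travel. It turns and lifts not at all.
- knob (a point): Middle of the upright black knob on the slide: a cylinder 22 mm in diameter, from 45 to 80 mm above the bench (this point at 62.5 mm), on a 14 mm stem. 100 mm nearer to the robot than the seat's centre. Axes as the fixture's.
- seat (a point): Centre of the seat on the slide, between four upright steel pins 6 mm thick and 7 mm high, 30 mm above the bench. Axes as the fixture's; moves with the slide.
- pointer (a point): Outer end of the black pointer line on the top left edge of the slide (its +y side), beside the seat's centre; moves with the slide. Axes as the fixture's.
- red_line (a point): Slide-side end of the red line on the foot of the grey inspection camera, on the +y side of the rail, 31 mm above the bench. The line runs along the fixture's y; the slide is at the mark when the pointer has the same place along the fixture's x (60 to 100 mm of travel). Axes as the fixture's.
- mark: The inspection camera, fixed: foot 50 x 105 x 30 mm, camera body 44 x 45 mm on it up to 78 mm above the bench, lens towards the rail. Origin at the centre of the underside.
- jar: Small amber glass jar with black lid, 44 mm diameter, 50 mm tall; bystander, stands on one of the three places that it shares by turns with the two loose cups. Origin at its underside.
- screwdriver: Red-handled screwdriver lying down, 130 mm; bystander. Origin at its underside.
- tweezers: Steel tweezers lying down, 130 mm; bystander. Origin at its underside.
- loupe: Black eye loupe, 38 mm diameter, 34 mm tall; bystander. Origin at its underside.
- brush: Small brush lying down, 140 mm; bystander. Origin at its underside.
- holder: Brass movement-holder puck, 48 mm diameter, 14 mm tall; bystander. Origin at its underside.
- blower: Orange rubber dust blower, 54 mm diameter, 85 mm tall; bystander. Origin at its underside.
Things that resemble listed ones, but are neither listed nor needed, are in the scene too. Of the things like the cup_seat, leave any that is brown or pink; of the rest the larger one is meant.

How it is judged:
On the way, in this order (a step that is already met when the one before it is completed fails the run):
1. both loose cups nested and seated in the cup on the slide, let go, with the slide still home (((z of cup_blue in the frame of cup_seat between 0.013 and 0.019 m and horizontal distance between cup_blue and cup_seat below 0.005 m and angle between each of cup_blue, cup_yellow's own z axis and vertical below 0.12 rad and z of cup_yellow in the frame of cup_blue between 0.013 and 0.019 m and horizontal distance between cup_yellow and cup_blue below 0.005 m) or (z of cup_yellow in the frame of cup_seat between 0.013 and 0.019 m and horizontal distance between cup_yellow and cup_seat below 0.005 m and angle between each of cup_yellow, cup_blue's own z axis and vertical below 0.12 rad and z of cup_blue in the frame of cup_yellow between 0.013 and 0.019 m and horizontal distance between cup_blue and cup_yellow below 0.005 m)) and horizontal distance between cup_seat and seat below 0.006 m and z of cup_seat in the frame of seat below 0.004 m and angle between cup_seat's own z axis and vertical below 0.12 rad and contact force between each of cup_blue, cup_yellow, cup_seat and the arm below 0.1 N and contact force between each of cup_blue, cup_yellow, cup_seat and the fingers below 0.1 N and value of joint carriage below 0.008 m), for 0.2 s.
2. the slide pulled out to the red line and kept there (x of pointer in the frame of red_line between -0.005 and 0.005 m and contact force between fixture and the fingers above 1.5 N), for 0.5 s.
At the end, for the whole second after the job is handed in: Cups nested on the slide's seat (each 16 +/- 3 mm above the one below, centred within 5 mm, upright within 7 degrees; lowest within 6 mm of the seat), untouched by the robot; slide still, pointer within 5 mm of the red line, fingers pressing on it with over 1.5 N (all of step 2 and ((z of cup_blue in the frame of cup_seat between 0.013 and 0.019 m and horizontal distance between cup_blue and cup_seat below 0.005 m and angle between each of cup_blue, cup_yellow's own z axis and vertical below 0.12 rad and z of cup_yellow in the frame of cup_blue between 0.013 and 0.019 m and horizontal distance between cup_yellow and cup_blue below 0.005 m) or (z of cup_yellow in the frame of cup_seat between 0.013 and 0.019 m and horizontal distance between cup_yellow and cup_seat below 0.005 m and angle between each of cup_yellow, cup_blue's own z axis and vertical below 0.12 rad and z of cup_blue in the frame of cup_yellow between 0.013 and 0.019 m and horizontal distance between cup_blue and cup_yellow below 0.005 m)) and horizontal distance between cup_seat and seat below 0.006 m and z of cup_seat in the frame of seat below 0.004 m and angle between cup_seat's own z axis and vertical below 0.12 rad and contact force between each of cup_blue, cup_yellow, cup_seat and the arm below 0.1 N and contact force between each of cup_blue, cup_yellow, cup_seat and the fingers below 0.1 N and velocity of joint carriage between -0.01 and 0.01 m/s); the arm keeps its last pose, push and grip.
It fails at once if something else on the bench was moved by more than 30 mm (distance of any of jar, screwdriver, tweezers, loupe, brush, holder, blower from where it was at the start of the episode above 0.03 m).
It fails at once if a cup was tipped over (angle between any of cup_blue, cup_yellow, cup_seat's own z axis and vertical above 0.9 rad).
It also fails if it takes over 67 s, if anything falls off the work surface, if the arm or the gripper's body presses on something with over 40 N, if the wrist force passes 120 N, or if a joint passes its speed limit or range.

## Working session

There is one attempt and no reset: what is moved stays moved. The work goes in short steps, Python scripts to look and compute and a shell command to move; the robot and the scene stay as the last step left them, time stands still between calls to the robot, and variables do not carry over. Pictures are saved under pics/ and viewed, at most 10 in all, crops included, and the job is handed in when it is done.

```bash
mkdir -p pics; ls; cat > h.py <<'E'
import numpy as np,cv2
from cell import r,eyes,workorder,spot_in,regions_of
def save(n,f,crop=None,k=1):
    im=eyes.snapshot(n)
    if crop: a,b,c,d=crop; im=im[b:d,a:c]
    im=cv2.resize(im,None,fx=k,fy=k,interpolation=cv2.INTER_CUBIC)
    cv2.imwrite('pics/'+f,im[:,:,::-1]); return im
def proj(n,P):
    c=eyes.get_calibration(n);p=np.array(c['extrinsics'])@np.r_[P,1]
    u=np.array(c['intrinsics'])@[p[0],-p[1],-p[2]];return u[:2]/u[2]
def ray(n,uv,z):
    c=eyes.get_calibration(n);E=np.array(c['extrinsics']);d=np.linalg.inv(np.array(c['intrinsics']))@[uv[0],uv[1],1]
    d=E[:3,:3].T@(d*[1,-1,-1]);o=-E[:3,:3].T@E[:3,3];return o+d*(z-o[2])/d[2]
E
python3 - <<'E'
from h import *
a=save('top','top0.png');b=save('scene','sc0.png')
cv2.imwrite('pics/both.png',np.hstack([cv2.resize(a,(400,300)),cv2.resize(b,(400,300))])[:,:,::-1])
for c in ['top','scene']:
  k=eyes.get_calibration(c);print(c,{a:(np.round(v,3).tolist() if not isinstance(v,str) else v) for a,v in k.items()})
  for t in ['cup_blue','cup_yellow','cup_seat','knob','seat','pointer','red_line','mark','jar','fixture']:
    try: print(t,[(round(d['p'],2),np.round(d['location'],3).tolist(),proj(c,d['location']).round().tolist()) for d in spot_in(t,c)][:4])
    except Exception as e: print(t,e)
print(r.get_state())
E
```

```text
pics
top {'intrinsics': [[441.218, 0.0, 258.976], [0.0, 441.218, 191.088], [0.0, 0.0, 1.0]], 'extrinsics': [[-0.022, -1.0, -0.008, 0.004], [0.98, -0.023, 0.196, -0.591], [-0.196, -0.003, 0.981, -1.195], [0.0, 0.0, 0.0, 1.0]]}
cup_blue [(0.89, [0.409, 0.333, 0.024], [140.0, 259.0])]
cup_yellow [(0.78, [0.573, -0.293, 0.02], [356.0, 198.0])]
cup_seat [(0.71, [0.653, -0.084, 0.02], [284.0, 173.0]), (0.65, [0.661, 0.035, 0.053], [243.0, 168.0]), (0.63, [0.555, -0.131, 0.024], [301.0, 205.0]), (0.51, [0.768, -0.102, 0.018], [288.0, 135.0])]
knob [(0.66, [0.594, 0.045, 0.033], [240.0, 192.0])]
seat [(0.7, [0.592, 0.041, 0.029], [242.0, 193.0]), (0.54, [0.409, 0.332, 0.027], [140.0, 259.0])]
pointer [(0.76, [0.597, 0.044, 0.029], [241.0, 192.0])]
red_line [(0.62, [0.592, 0.153, 0.032], [203.0, 194.0])]
mark [(0.71, [0.59, 0.157, 0.032], [202.0, 195.0]), (0.4, [0.662, -0.38, 0.019], [384.0, 167.0])]
jar [(0.76, [0.428, -0.268, 0.046], [353.0, 247.0])]
fixture [(0.61, [0.572, -0.293, 0.024], [356.0, 198.0]), (0.55, [0.55, 0.053, 0.022], [238.0, 208.0])]
scene {'intrinsics': [[401.315, 0.0, 26
[... 1199 characters left out ...]
1.1, 'q': array([-1.25312899e+00,  8.71872586e-02,  1.37066825e+00,  7.81718456e-06,
        1.68356996e+00, -1.03109554e-01]), 'qvel': array([ 1.33326745e-03, -9.41908045e-04, -3.90774971e-04,  1.09771936e-03,
        9.64915451e-04, -6.14541703e-05]), 'tau': array([-1.42212859e-03, -3.40054893e+01, -3.02604032e+01,  7.16005010e-02,
        2.37283908e-02,  1.22680682e-06]), 'tool_pos': array([ 0.22466368, -0.50206395,  0.22252898]), 'eef_rot': array([9.77949770e-01, 2.08840226e-01, 1.28123291e-05, 8.26998967e-05]), 'force': array([-0.3968392 ,  0.2172427 , -0.43469275]), 'wrist_torque': array([-0.01960705,  0.00328199,  0.00500708]), 'grasp_force': 0.0, 'gripper_width': 0.0937130752807069}
```

View pics/top0.png

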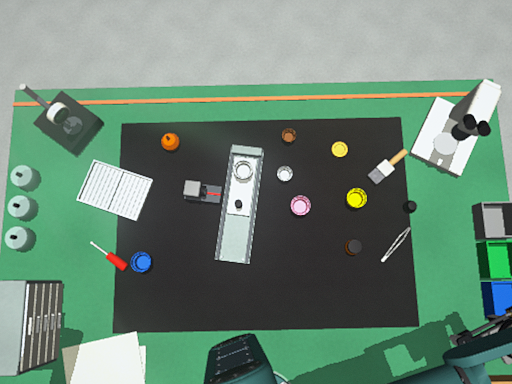

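View pics/sc0.png

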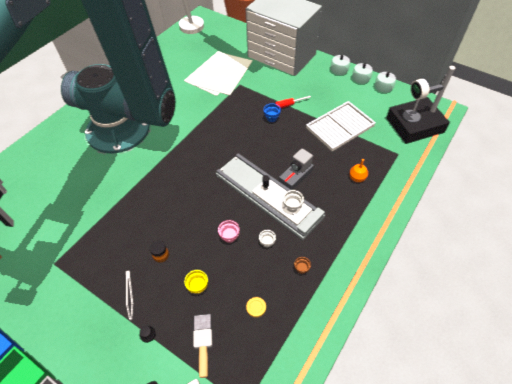

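The top picture shows the slide's rail from (225,262) to (250,146), with its knob at (238,204) and the mark's red line at (212,193). The blue cup is at (141,262), the yellow cup at (356,198) and the jar at (353,246).

cup_seat candidates: metal (243,170) on the slide, smaller silver (284,173) beside it, pink (300,205), brown (288,135). The one on the slide fits, being metal and the larger of the two that aren't brown or pink. I'll confirm that in a crop.

```bash
cat >> h.py <<'E'
def silh(n,x,y,z0,shape=(384,512),S=4):
    a=np.linspace(0,2*np.pi,48);m=np.zeros((shape[0]*S,shape[1]*S),np.uint8)
    P=[[x+R*np.cos(t),y+R*np.sin(t),z0+h] for h,R in((0,.017),(.028,.028),(.044,.028)) for t in a]
    q=np.array([proj(n,p) for p in P])*S+S/2
    cv2.fillConvexPoly(m,cv2.convexHull(q.astype(np.float32)).astype(np.int32),1);return m
def fitcup(n,mask,x,y,z0,S=4):
    from scipy.optimize import minimize
    M=cv2.resize(mask.astype(np.uint8),None,fx=S,fy=S,interpolation=cv2.INTER_NEAREST)
    h=cv2.findContours(M,0,2)[0];h=max(h,key=cv2.contourArea);M[:]=0;cv2.fillConvexPoly(M,cv2.convexHull(h),1)
    f=lambda v:-((M&(s:=silh(n,v[0]/100,v[1]/100,z0))).sum()/(M|s).sum())
    o=minimize(f,[x*100,y*100],method='Nelder-Mead',options=dict(initial_simplex=[[x*100,y*100],[x*100+1,y*100],[x*100,y*100+1]],xatol=.02));return o.x/100,-o.fun
E
python3 - <<'E'
from h import *
im=save('top','crop1.png',(190,120,380,270),4)
for c in ['top','scene']:
  eyes.snapshot(c)
  for t,x,y,z in [('cup_blue',.405,.333,0),('cup_yellow',.57,-.29,0),('cup_seat',.657,.038,.03)]:
    for d in regions_of(t,c):
      m=d['pixels'];v,u=np.nonzero(m);w=proj(c,[x,y,z+.03])
      if np.hypot(u.mean()-w[0],v.mean()-w[1])<15: print(c,t,round(d['p'],2),m.sum(),fitcup(c,m,x,y,z))
  for t in ['fixture','knob','red_line','mark']:
    for d in regions_of(t,c)[:2]:
      m=d['pixels'];v,u=np.nonzero(m);print(c,t,round(d['p'],2),m.sum(),u.mean().round(1),v.mean().round(1),cv2.minAreaRect(np.c_[u,v].astype(np.float32)))
E
```

```text
Traceback (most recent call last):
  File "h.py", line 24, in fitcup
    o=minimize(f,[x*100,y*100],method='Nelder-Mead',options=dict(initial_simplex=[[x*100,y*100],[x*100+1,y*100],[x*100,y*100+1]],xatol=.02));return o.x/100,-o.fun
  File "h.py", line 23, in <lambda>
    f=lambda v:-((M&(s:=silh(n,v[0]/100,v[1]/100,z0))).sum()/(M|s).sum())
                        ~~~~^^^^^^^^^^^^^^^^^^^^^^^^
  File "h.py", line 17, in silh
    q=np.array([proj(n,p) for p in P])*S+S/2
                ~~~~^^^^^
  File "h.py", line 9, in proj
    c=eyes.get_calibration(n);p=np.array(c['extrinsics'])@np.r_[P,1]
ValueError: time passes only in moves, steps and waits
```

View pics/crop1.png

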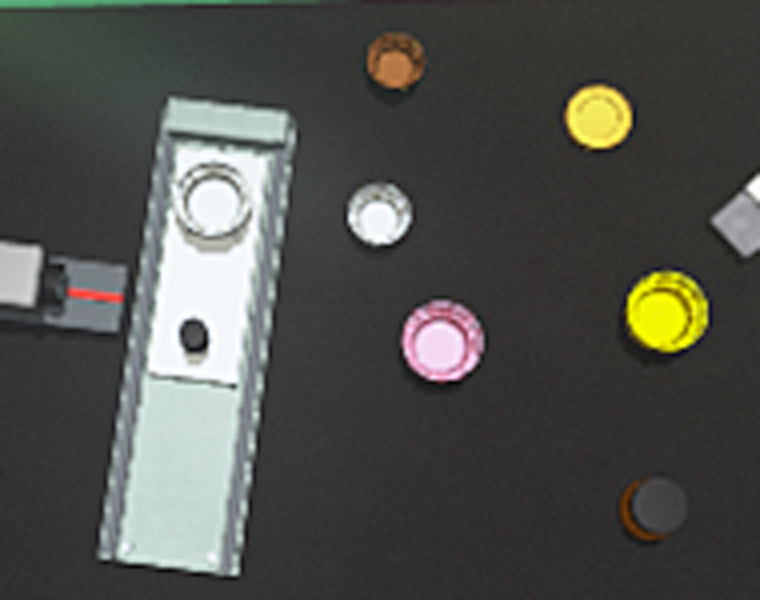

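The crop confirms it: the metal cup at top pixel (243,170) stands on the slide and is bigger than the loose silver one at (284,173). The red line runs from about (207,193) to (221,194). I'll cache the calibration and rerun the fits.

```bash
sed -i "s/eyes.get_calibration(n)/cal(n)/" h.py; cat >> h.py <<'E'
from functools import lru_cache
cal=lru_cache(None)(lambda n:eyes.get_calibration(n))
E
cat > meas.py <<'E'
from h import *
for c in ['top','scene']:
  eyes.snapshot(c)
  for t,x,y,z in [('cup_blue',.405,.333,0),('cup_yellow',.57,-.29,0),('cup_seat',.657,.038,.03)]:
    for d in regions_of(t,c):
      m=d['pixels'];v,u=np.nonzero(m);w=proj(c,[x,y,z+.03])
      if np.hypot(u.mean()-w[0],v.mean()-w[1])<15: print(c,t,round(d['p'],2),m.sum(),fitcup(c,m,x,y,z))
  for t in ['fixture','knob','red_line','mark']:
    for d in regions_of(t,c)[:2]:
      m=d['pixels'];v,u=np.nonzero(m);print(c,t,round(d['p'],2),m.sum(),u.mean().round(1),v.mean().round(1),cv2.minAreaRect(np.c_[u,v].astype(np.float32)))
# rail corners from the crop (x4 offset 190,120)
P=lambda a,b,z:ray('top',[190+a/4-.4,120+b/4-.4],z)
nl,nr=P(98,560,.0),P(240,577,.0)
print('near corners',nl.round(4),nr.round(4)); print('red',P(123,298,.031).round(4),P(68,293,.031).round(4))
print('block top far corners',P(168,96,.038).round(4),P(296,115,.038).round(4)); print('knob',P(194,332,.08).round(4)); print('slide near edge',P(148,377,.03).round(4),P(237,387,.03).round(4))
E
python3 meas.py; python3 -c "
from h import *;print(np.round(eyes.get_calibration('wrist')['tool_from_camera'],4),np.round(eyes.get_calibration('wrist')['intrinsics'],1))"
```

```text
top cup_blue 0.62 311 (array([0.40107891, 0.32682353]), np.float64(0.9194178203762868))
top cup_yellow 0.62 281 (array([ 0.5688916 , -0.28624756]), np.float64(0.885806574197226))
top cup_seat 0.59 294 (array([0.65467483, 0.03719706]), np.float64(0.9425353188239786))
top fixture 0.58 959 240.7 192.9 ((241.1199951171875, 186.66000366210938), (22.76883888244629, 57.27565002441406), 8.13010311126709)
top fixture 0.55 3556 238.7 207.8 ((238.8430938720703, 204.04530334472656), (34.67996597290039, 116.40420532226562), 7.523819446563721)
top red_line 0.98 715 201.7 192.9 ((202.02130126953125, 192.32257080078125), (38.08675765991211, 20.334117889404297), 6.842772960662842)
top red_line 0.4 882 240.8 193.6 ((240.98696899414062, 186.43307495117188), (22.50501823425293, 57.25414276123047), 7.4314093589782715)
top mark 0.79 731 202.1 192.9 ((202.6430206298828, 192.45132446289062), (39.58816909790039, 20.357057571411133), 7.765166759490967)
scene cup_blue 0.77 246 (array([0.40530391, 0.32206736]), np.float64(0.9764565992865636))
scene cup_yellow 0.94 449 (array([ 0.57413734, -0.29124496]), np.floa
[... 716 characters left out ...]
0195, 39.95676040649414), 42.27368927001953)
scene mark 0.26 1002 278.2 200.0 ((280.5021667480469, 200.21592712402344), (58.78619384765625, 22.5372314453125), 37.30394744873047)
near corners [0.4043 0.1245 0.    ] [0.3899 0.0222 0.    ]
red [0.5906 0.1027 0.031 ] [0.5952 0.1427 0.031 ]
block top far corners [0.7404 0.0681 0.038 ] [ 0.7235 -0.026   0.038 ]
knob [0.5558 0.0489 0.08  ]
slide near edge [0.5324 0.0851 0.03  ] [0.5237 0.0211 0.03  ]
[[-3.000e-04  9.611e-01  2.761e-01  7.970e-02]
 [ 1.000e+00  1.000e-04  8.000e-04  4.000e-04]
 [ 8.000e-04  2.761e-01 -9.611e-01 -1.633e-01]
 [ 0.000e+00  0.000e+00  0.000e+00  1.000e+00]] [[322.5   0.  252.8]
 [  0.  322.5 194.4]
 [  0.    0.    1. ]]
```

Estimates: blue (.403,.324), yellow (.5715,-.289), seat (.657,.0345). The rail's yaw is about -8.8°, the knob is at about (.557,.050), and the pull comes to about 75 mm. I'll hover above yellow first.

```bash
python3 -m pendant '[{"translation":[1.1,0.6,0],"dr":[0,0,0]},{"translation":[2.1,1.2,0],"dr":[0,0,0]},{"translation":[3.1,1.8,0],"dr":[0,0,0]},{"translation":[4.1,2.4,0],"dr":[0,0,0]},{"translation":[5.0,3.0,-0.3],"dr":[0,0,0]}]' 1; python3 -m pendant '[{"translation":[1,0.6,-0.3],"dr":[0,0,0]},{"translation":[2,1.2,-0.6],"dr":[0,0,0]},{"translation":[3,1.8,-0.9],"dr":[0,0,0]},{"translation":[3.67,2.32,-1.14],"dr":[0,0,0]},{"translation":[3.67,2.32,-1.14],"dr":[0,0,0]}]'; python3 -c "
from h import *;print(r.get_state()['tool_pos']);save('wrist','w1.png')"
```

```text
t: 2.55
tool_pos: [0.427, -0.3816, 0.2125]
eef_rot: [0.978, 0.209, 0.001, 0.002]
force: [0.3, -0.2, -1.0]
gripper_width: 0.0942
grasp_force: 0.0
t: 3.05
tool_pos: [0.5736, -0.2853, 0.162]
eef_rot: [0.977, 0.212, -0.001, -0.002]
force: [1.2, -0.5, -0.9]
gripper_width: 0.094
grasp_force: 0.0
[ 0.57362259 -0.28527639  0.162016  ]
```

View pics/w1.png

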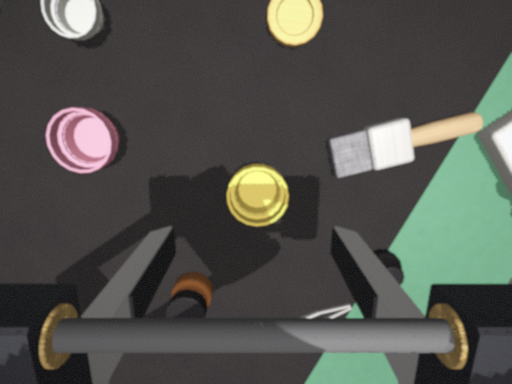

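The wrist view shows the yellow cup's rim at (258,195), between and ahead of the fingers. I'll add the wrist camera to the silhouette fit.

```bash
cat >> h.py <<'E'
from scipy.spatial.transform import Rotation as Ro
def wcal():
    s=r.get_state();T=np.eye(4);T[:3,:3]=Ro.from_quat(s['eef_rot']).as_matrix();T[:3,3]=s['tool_pos']
    c=eyes.get_calibration('wrist');return dict(intrinsics=c['intrinsics'],extrinsics=np.linalg.inv(T@np.array(c['tool_from_camera']))),s
def wfit(t,x,y,z0,f=None):
    global cal
    w,s=wcal();old=cal;cal=lambda n:w if n=='wrist' else old(n)
    im=eyes.snapshot('wrist')
    if f:cv2.imwrite('pics/'+f,im[:,:,::-1])
    for d in regions_of(t,'wrist'):
        m=d['pixels'];v,u=np.nonzero(m);q=proj('wrist',[x,y,z0+.03])
        if np.hypot(u.mean()-q[0],v.mean()-q[1])<60: print(t,round(d['p'],2),m.sum(),fitcup('wrist',m,x,y,z0))
    print('tcp',s['tool_pos'].round(4),Ro.from_quat(s['eef_rot']).as_rotvec().round(3));return im
E
python3 -m pendant '[{"translation":[0,0,0],"dr":[0,0,0]},{"translation":[0,0,0],"dr":[0,0,0]}]'>/dev/null; python3 -c "
from h import *;wfit('cup_yellow',.5715,-.289,0)"
```

```text
cup_yellow 0.67 2922 (array([ 0.57222667, -0.28940287]), np.float64(0.9838421969634116))
tcp [ 0.5708 -0.2905  0.1658] [3.072e+00 6.530e-01 1.000e-03]
```

```bash
python3 -m pendant '[{"translation":[0.02,0,-1],"dr":[0,0,0]},{"translation":[0.02,0,-2],"dr":[0,0,0]},{"translation":[0.02,0,-2.7],"dr":[0,0,0]},{"translation":[0.02,0,-3.0],"dr":[0,0,0]},{"translation":[0.02,0,-3.0],"dr":[0,0,0]}]'; python3 -m pendant '[{"translation":[0,0,0],"dr":[0,0,0]},{"translation":[0,0,0],"dr":[0,0,0]},{"translation":[0,0,0],"dr":[0,0,0]},{"translation":[0,0,0],"dr":[0,0,0]},{"translation":[0,0,0],"dr":[0,0,0]}]' 0.5;python3 -m pendant '[{"translation":[0,0,0],"dr":[0,0,0]},{"translation":[0,0,0],"dr":[0,0,0]},{"translation":[0,0,0],"dr":[0,0,0]}]' 0.5
```

```text
t: 3.9
tool_pos: [0.5707, -0.2892, 0.0431]
eef_rot: [0.978, 0.208, -0.001, -0.001]
force: [0.3, 0.5, -0.3]
gripper_width: 0.0941
grasp_force: 0.0
t: 4.4
tool_pos: [0.5726, -0.2894, 0.0457]
eef_rot: [0.978, 0.209, 0.0, 0.0]
force: [-0.0, -0.2, 0.4]
gripper_width: 0.0573
grasp_force: 4.1
t: 4.7
tool_pos: [0.5726, -0.2894, 0.0457]
eef_rot: [0.978, 0.209, 0.0, 0.0]
force: [0.5, 0.4, 4.3]
gripper_width: 0.0567
grasp_force: 30.0
```

```bash
python3 -m pendant '[{"translation":[0,0,0.6],"dr":[0,0,0]},{"translation":[0,0,1.5],"dr":[0,0,0]},{"translation":[0,0.3,2.5],"dr":[0,0,0]},{"translation":[0,1.2,3],"dr":[0,0,0]},{"translation":[0,2.2,3],"dr":[0,0,0]}]'; python3 -m pendant '[{"translation":[0,1,0],"dr":[0,0,0]},{"translation":[0,2,0],"dr":[0,0,0]},{"translation":[0,3,0],"dr":[0,0,0]},{"translation":[0,4,0],"dr":[0,0,0]},{"translation":[-0.18,4.88,0],"dr":[0,0,0]}]';python3 -m pendant '[{"translation":[0,0,0],"dr":[0,0,0]},{"translation":[0,0,0],"dr":[0,0,0]},{"translation":[0,0,0],"dr":[0,0,0]}]'; python3 -c "
from h import *;wfit('cup_seat',.657,.0345,.03,'w2.png')"
```

```text
t: 5.2
tool_pos: [0.574, -0.2022, 0.1692]
eef_rot: [0.978, 0.208, 0.003, 0.002]
force: [0.6, -0.7, 0.5]
gripper_width: 0.0563
grasp_force: 30.0
t: 5.7
tool_pos: [0.5647, -0.004, 0.1639]
eef_rot: [0.978, 0.209, -0.001, -0.0]
force: [-0.4, -0.3, -0.5]
gripper_width: 0.0567
grasp_force: 30.0
t: 6.0
tool_pos: [0.565, -0.0069, 0.1644]
eef_rot: [0.978, 0.208, -0.0, 0.0]
force: [0.1, -0.3, -1.1]
gripper_width: 0.0567
grasp_force: 30.0
cup_seat 0.69 4700 (array([0.65720328, 0.03399742]), np.float64(0.9850298244031899))
tcp [ 0.565  -0.0069  0.1644] [ 3.072e+00  6.550e-01 -1.000e-03]
```

View pics/w2.png

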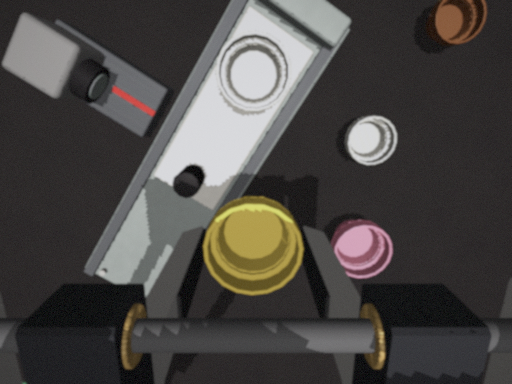

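The wrist view shows the seat cup at (253,73), upright in the slide, with yellow held square between the fingers at (253,245). The red line runs from (112,88) to (155,113). I'll move over the seat next.

```bash
python3 -m pendant '[{"translation":[0.9,0.4,0],"dr":[0,0,0]},{"translation":[1.7,0.75,0],"dr":[0,0,0]},{"translation":[2.3,1.01,0],"dr":[0,0,0]},{"translation":[2.3,1.01,0],"dr":[0,0,0]},{"translation":[2.3,1.01,0],"dr":[0,0,0]}]'; python3 -m pendant '[{"translation":[0,0,-0.4],"dr":[0,0,0]},{"translation":[0,0,-0.8],"dr":[0,0,0]},{"translation":[0,0,-1.0],"dr":[0,0,0]},{"translation":[0,0,-1.0],"dr":[0,0,0]},{"translation":[0,0,-1.0],"dr":[0,0,0]}]'
```

```text
t: 6.6
tool_pos: [0.657, 0.0333, 0.164]
eef_rot: [0.978, 0.208, -0.001, 0.0]
force: [0.8, 0.2, -1.2]
gripper_width: 0.0566
grasp_force: 30.0
t: 7.1
tool_pos: [0.6568, 0.0341, 0.1249]
eef_rot: [0.978, 0.209, -0.0, 0.0]
force: [0.1, 0.2, -0.3]
gripper_width: 0.0561
grasp_force: 30.0
```

```bash
python3 -m pendant '[{"translation":[0,0,-0.2],"dr":[0,0,0]},{"translation":[0,0,-0.4],"dr":[0,0,0]},{"translation":[0,0,-0.55],"dr":[0,0,0]},{"translation":[0,0,-0.65],"dr":[0,0,0]},{"translation":[0,0,-0.7],"dr":[0,0,0]}]'; python3 -m pendant '[{"translation":[0,0,-0.05],"dr":[0,0,0]},{"translation":[0,0,-0.1],"dr":[0,0,0]},{"translation":[0,0,-0.1],"dr":[0,0,0]}]'
```

```text
t: 7.6
tool_pos: [0.6567, 0.0344, 0.0959]
eef_rot: [0.978, 0.209, -0.001, -0.0]
force: [-0.1, 0.3, -0.5]
gripper_width: 0.0567
grasp_force: 30.0
t: 7.9
tool_pos: [0.657, 0.0344, 0.0927]
eef_rot: [0.978, 0.209, -0.0, 0.0]
force: [0.1, 0.5, -1.1]
gripper_width: 0.0563
grasp_force: 30.0
```

Free all the way to about 1 mm above the seat. I'll go down a little more, release gently, and rise.

```bash
python3 -m pendant '[{"translation":[0,0,-0.02],"dr":[0,0,0]},{"translation":[0,0,-0.03],"dr":[0,0,0]},{"translation":[0,0,-0.03],"dr":[0,0,0]}]'; python3 -m pendant '[{"translation":[0,0,-0.03],"dr":[0,0,0]},{"translation":[0,0,-0.03],"dr":[0,0,0]},{"translation":[0,0,0],"dr":[0,0,0]},{"translation":[0,0,0],"dr":[0,0,0]},{"translation":[0,0,0],"dr":[0,0,0]}]' 0.95; python3 -m pendant '[{"translation":[0,0,0.5],"dr":[0,0,0]},{"translation":[0,0,1.2],"dr":[0,0,0]},{"translation":[0,0,1.9],"dr":[0,0,0]},{"translation":[0,0,1.9],"dr":[0,0,0]},{"translation":[0,0,1.9],"dr":[0,0,0]}]'; python3 -c "
from h import *;wfit('cup_yellow',.6572,.034,.046,'w3.png')"
```

```text
t: 8.2
tool_pos: [0.6571, 0.0344, 0.0918]
eef_rot: [0.978, 0.209, 0.0, 0.0]
force: [-0.6, -0.2, -0.3]
gripper_width: 0.0564
grasp_force: 30.0
t: 8.7
tool_pos: [0.6572, 0.0344, 0.0919]
eef_rot: [0.978, 0.209, 0.0, 0.0]
force: [0.1, -0.7, -0.4]
gripper_width: 0.0887
grasp_force: 0.0
t: 9.2
tool_pos: [0.6574, 0.0344, 0.1682]
eef_rot: [0.978, 0.209, 0.001, 0.0]
force: [-0.4, 0.0, -0.4]
gripper_width: 0.0894
grasp_force: 0.0
cup_yellow 0.74 3907 (array([0.65640387, 0.03420141]), np.float64(0.9881166894494843))
tcp [0.6574 0.0344 0.1682] [3.072e+00 6.560e-01 2.000e-03]
```

View pics/w3.png

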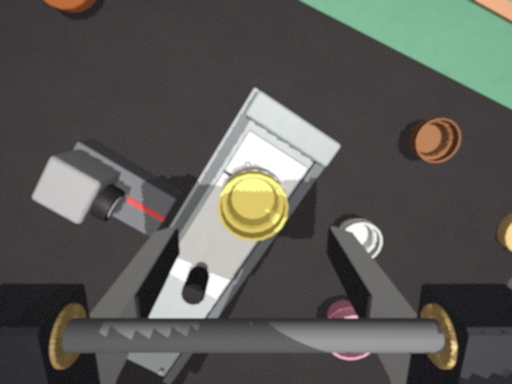

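Yellow is nested at (.6564,.0342) and looks concentric at (254,205). The screwdriver's handle end is close to the blue cup, and in line with the present closing direction. I'll turn the gripper +90° about z on the way to blue.

```bash
python3 -c "
from h import *;print(r.get_state()['q'])"; python3 -m pendant '[{"translation":[-0.5,0.6,0],"dr":[0,0,1]},{"translation":[-1.1,1.2,0],"dr":[0,0,2]},{"translation":[-1.7,1.9,0],"dr":[0,0,3]},{"translation":[-2.3,2.6,0],"dr":[0,0,4]},{"translation":[-2.9,3.3,0],"dr":[0,0,5]}]'; python3 -m pendant '[{"translation":[-0.6,0.7,0],"dr":[0,0,1]},{"translation":[-1.2,1.4,0],"dr":[0,0,2]},{"translation":[-1.8,2.1,0],"dr":[0,0,3]},{"translation":[-2.4,2.8,0],"dr":[0,0,4]},{"translation":[-3.0,3.4,0],"dr":[0,0,5]}]';python3 -m pendant '[{"translation":[-0.3,0.4,0],"dr":[0,0,1]},{"translation":[-0.45,0.52,0],"dr":[0,0,1.25]},{"translation":[-0.45,0.52,0],"dr":[0,0,1.25]},{"translation":[-0.45,0.52,0],"dr":[0,0,1.25]},{"translation":[-0.45,0.52,0],"dr":[0,0,1.25]}]'; python3 -c "
from h import *;wfit('cup_blue',.403,.324,0,'w4.png')"
```

```text
[-3.38951387e-02  3.44319101e-01  1.17724367e+00 -1.07090913e-04
  1.62321683e+00  1.11613890e+00]
t: 9.8
tool_pos: [0.539, 0.167, 0.1653]
eef_rot: [0.846, 0.533, -0.002, -0.001]
force: [-0.2, 1.1, 0.2]
gripper_width: 0.0894
grasp_force: 0.0
t: 10.3
tool_pos: [0.419, 0.303, 0.1655]
eef_rot: [0.613, 0.79, -0.002, -0.001]
force: [-0.1, 0.6, 0.1]
gripper_width: 0.0896
grasp_force: 0.0
t: 10.8
tool_pos: [0.4037, 0.3223, 0.1673]
eef_rot: [0.545, 0.838, -0.0, 0.0]
force: [-0.6, -0.8, -0.0]
gripper_width: 0.0891
grasp_force: 0.0
cup_blue 0.74 2842 (array([0.40363103, 0.32449763]), np.float64(0.9802895369940489))
tcp [0.4037 0.3223 0.1673] [ 1.712e+00  2.634e+00 -1.000e-03]
```

View pics/w4.png

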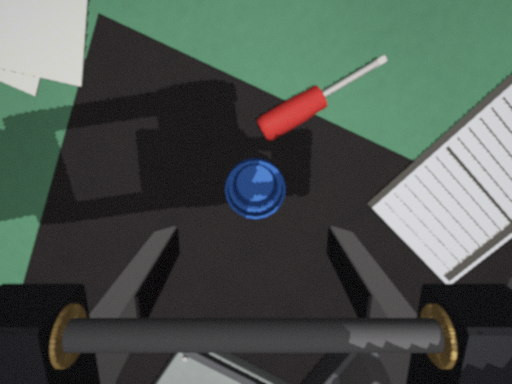

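Blue's rim is at (255,189), with the screwdriver handle at (265,125) and clear of both fingers. The offset is +2 mm in y. I'll descend and grip.

```bash
python3 -m pendant '[{"translation":[0,0.05,-1],"dr":[0,0,0]},{"translation":[0,0.05,-2],"dr":[0,0,0]},{"translation":[0,0.05,-2.7],"dr":[0,0,0]},{"translation":[0,0.05,-3.07],"dr":[0,0,0]},{"translation":[0,0.05,-3.07],"dr":[0,0,0]}]'; python3 -m pendant '[{"translation":[0,0,0],"dr":[0,0,0]},{"translation":[0,0,0],"dr":[0,0,0]},{"translation":[0,0,0],"dr":[0,0,0]},{"translation":[0,0,0],"dr":[0,0,0]},{"translation":[0,0,0],"dr":[0,0,0]}]' 0.5;python3 -m pendant '[{"translation":[0,0,0],"dr":[0,0,0]},{"translation":[0,0,0],"dr":[0,0,0]},{"translation":[0,0,0],"dr":[0,0,0]}]' 0.5
```

```text
t: 11.4
tool_pos: [0.4016, 0.3234, 0.0419]
eef_rot: [0.544, 0.839, -0.003, -0.001]
force: [0.1, 0.1, -0.3]
gripper_width: 0.0893
grasp_force: 0.0
t: 11.9
tool_pos: [0.4037, 0.3256, 0.046]
eef_rot: [0.544, 0.839, 0.001, 0.001]
force: [0.2, 0.1, 2.3]
gripper_width: 0.0568
grasp_force: 30.0
t: 12.2
tool_pos: [0.4037, 0.3256, 0.0459]
eef_rot: [0.544, 0.839, 0.001, 0.0]
force: [0.5, 0.1, 5.9]
gripper_width: 0.0564
grasp_force: 30.0
```

```bash
python3 -m pendant '[{"translation":[0,0,0.6],"dr":[0,0,0]},{"translation":[0,0,1.5],"dr":[0,0,0]},{"translation":[0,0,2.5],"dr":[0,0,0]},{"translation":[0.3,-0.3,3.35],"dr":[0,0,0]},{"translation":[0.9,-1,3.35],"dr":[0,0,0]}]'; python3 -m pendant '[{"translation":[0.7,-0.8,0],"dr":[0,0,0]},{"translation":[1.4,-1.6,0],"dr":[0,0,0]},{"translation":[2.1,-2.4,0],"dr":[0,0,0]},{"translation":[2.8,-3.2,0],"dr":[0,0,0]},{"translation":[3.5,-4,0],"dr":[0,0,0]}]';python3 -m pendant '[{"translation":[0.7,-0.8,0],"dr":[0,0,0]},{"translation":[1.4,-1.6,0],"dr":[0,0,0]},{"translation":[1.92,-2.26,0],"dr":[0,0,0]},{"translation":[1.92,-2.26,0],"dr":[0,0,0]},{"translation":[1.92,-2.26,0],"dr":[0,0,0]}]';python3 -m pendant '[{"translation":[0,0,0],"dr":[0,0,0]},{"translation":[0,0,0],"dr":[0,0,0]}]'
```

```text
t: 12.7
tool_pos: [0.4406, 0.2876, 0.1846]
eef_rot: [0.542, 0.84, 0.005, 0.002]
force: [0.5, -0.2, -0.4]
gripper_width: 0.0563
grasp_force: 30.0
t: 13.2
tool_pos: [0.5793, 0.1237, 0.1776]
eef_rot: [0.544, 0.839, -0.001, -0.001]
force: [0.3, 0.4, -0.1]
gripper_width: 0.0568
grasp_force: 30.0
t: 13.7
tool_pos: [0.6553, 0.0344, 0.1771]
eef_rot: [0.544, 0.839, -0.001, -0.002]
force: [0.1, -0.5, -0.4]
gripper_width: 0.0565
grasp_force: 30.0
t: 13.9
tool_pos: [0.6551, 0.0362, 0.1789]
eef_rot: [0.543, 0.84, 0.0, -0.0]
force: [-0.4, 0.3, -0.8]
gripper_width: 0.0565
grasp_force: 30.0
```

```bash
python3 -m pendant '[{"translation":[0.03,-0.02,-0.3],"dr":[0,0,0]},{"translation":[0.03,-0.02,-0.6],"dr":[0,0,0]},{"translation":[0.03,-0.02,-0.9],"dr":[0,0,0]},{"translation":[0.03,-0.02,-0.95],"dr":[0,0,0]},{"translation":[0.03,-0.02,-0.95],"dr":[0,0,0]}]'; python3 -m pendant '[{"translation":[0,0,-0.2],"dr":[0,0,0]},{"translation":[0,0,-0.4],"dr":[0,0,0]},{"translation":[0,0,-0.55],"dr":[0,0,0]},{"translation":[0,0,-0.65],"dr":[0,0,0]},{"translation":[0,0,-0.7],"dr":[0,0,0]}]'; python3 -m pendant '[{"translation":[0,0,-0.04],"dr":[0,0,0]},{"translation":[0,0,-0.08],"dr":[0,0,0]},{"translation":[0,0,-0.1],"dr":[0,0,0]},{"translation":[0,0,-0.1],"dr":[0,0,0]}]'
```

```text
t: 14.4
tool_pos: [0.6563, 0.0341, 0.1393]
eef_rot: [0.544, 0.839, -0.001, -0.001]
force: [-0.0, 0.3, -1.0]
gripper_width: 0.057
grasp_force: 30.0
t: 14.9
tool_pos: [0.6567, 0.0339, 0.112]
eef_rot: [0.544, 0.839, -0.0, -0.0]
force: [-0.7, -0.0, -1.1]
gripper_width: 0.0567
grasp_force: 30.0
t: 15.3
tool_pos: [0.6571, 0.034, 0.109]
eef_rot: [0.544, 0.839, 0.0, 0.0]
force: [0.4, 0.0, -1.2]
gripper_width: 0.0565
grasp_force: 30.0
```

```bash
python3 -m pendant '[{"translation":[0,0,-0.02],"dr":[0,0,0]},{"translation":[0,0,-0.03],"dr":[0,0,0]},{"translation":[0,0,-0.03],"dr":[0,0,0]}]'; python3 -m pendant '[{"translation":[0,0,0],"dr":[0,0,0]},{"translation":[0,0,0],"dr":[0,0,0]},{"translation":[0,0,0],"dr":[0,0,0]},{"translation":[0,0,0],"dr":[0,0,0]},{"translation":[0,0,0],"dr":[0,0,0]}]' 0.95; python3 -m pendant '[{"translation":[0,0,0.5],"dr":[0,0,0]},{"translation":[0,0,1.2],"dr":[0,0,0]},{"translation":[0,0,1.9],"dr":[0,0,0]},{"translation":[0,0,1.9],"dr":[0,0,0]},{"translation":[0,0,1.9],"dr":[0,0,0]}]'; python3 -c "
from h import *;wfit('cup_blue',.6572,.034,.062,'w5.png')
im=cv2.imread('pics/w5.png')
b=save('scene','x.png',(230,130,360,240),4)
cv2.imwrite('pics/c5.png',np.hstack([cv2.resize(im[100:300,130:430],(450,300)),cv2.resize(b[:,:,::-1],(350,300))]))"
```

```text
t: 15.6
tool_pos: [0.6572, 0.034, 0.108]
eef_rot: [0.544, 0.839, 0.0, 0.0]
force: [-0.6, 0.1, 0.4]
gripper_width: 0.0566
grasp_force: 30.0
t: 16.1
tool_pos: [0.6571, 0.034, 0.1077]
eef_rot: [0.544, 0.839, 0.0, 0.0]
force: [-0.9, 0.1, 0.3]
gripper_width: 0.0891
grasp_force: 0.0
t: 16.6
tool_pos: [0.6574, 0.034, 0.1842]
eef_rot: [0.544, 0.839, 0.0, 0.001]
force: [0.0, 0.1, -0.8]
gripper_width: 0.0892
grasp_force: 0.0
cup_blue 0.62 3962 (array([0.65661994, 0.03268062]), np.float64(0.9856150564462721))
tcp [0.6574 0.034  0.1842] [1.708e+00 2.635e+00 1.000e-03]
```

View pics/c5.png

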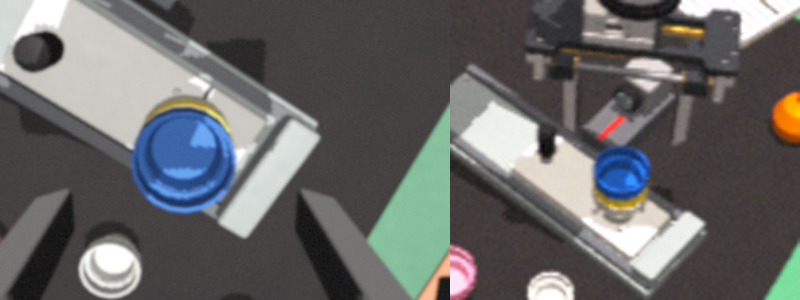

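The stack is straight and seated: blue over yellow over metal in both views. Next I'll hover over the knob, turned -33° so that the fingers close along the travel.

```bash
python3 -m pendant '[{"translation":[-0.6,0.1,0.1],"dr":[0,0,-1]},{"translation":[-1.2,0.2,0.2],"dr":[0,0,-2]},{"translation":[-1.8,0.3,0.25],"dr":[0,0,-3]},{"translation":[-2.3,0.4,0.25],"dr":[0,0,-4]},{"translation":[-2.5,0.4,0.25],"dr":[0,0,-4.1]}]'; python3 -m pendant '[{"translation":[0,0,0],"dr":[0,0,0]},{"translation":[0,0,0],"dr":[0,0,0]},{"translation":[0,0,0],"dr":[0,0,0]}]' 0.7; python3 -c "
from h import *
w,s=wcal();np.save('w6.npy',w['extrinsics']);save('wrist','w6.png',None,1.5);print(s['tool_pos'],Ro.from_quat(s['eef_rot']).as_matrix()[:,1],s['q'][5])
print([(d['p'],d['pixels'].sum(),[k.mean() for k in np.nonzero(d['pixels'])]) for d in regions_of('knob','wrist')])"
```

```text
t: 17.25
tool_pos: [0.5551, 0.0504, 0.1924]
eef_rot: [0.759, 0.652, -0.001, -0.001]
force: [-0.1, -0.1, -0.2]
gripper_width: 0.0895
grasp_force: 0.0
t: 17.55
tool_pos: [0.5577, 0.0497, 0.1931]
eef_rot: [0.758, 0.652, -0.0, -0.0]
force: [-0.1, -0.0, -0.7]
gripper_width: 0.0686
grasp_force: 0.0
[0.55768463 0.04969302 0.19312538] [ 9.88639875e-01 -1.50302996e-01 -4.54955946e-04] 0.13853308274952783
[(0.75, np.int64(7545), [np.float64(177.78038436050363), np.float64(293.24877402253145)])]
```

View pics/w6.png

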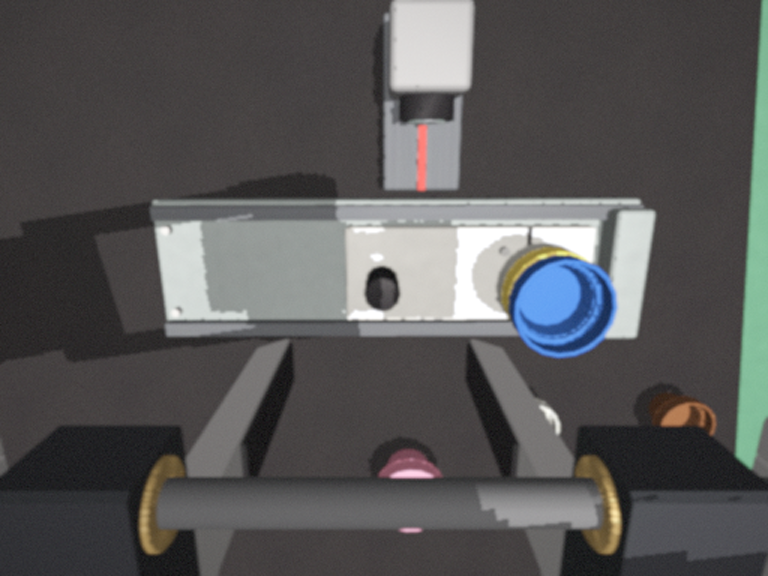

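The rail lies level in the picture. The pointer's outer end is at about (529,228), the red line's end at (422,190) and the knob's top at about (381,291), all in 1.5x pixels. Now I'll work out the travel.

```bash
cat > tr.py <<'E'
from h import *
import h
def run(f,pts,k=1.5):
    w=dict(extrinsics=np.load(f),intrinsics=eyes.get_calibration('wrist')['intrinsics']);old=h.cal;h.cal=lambda n:w
    return [ray('wrist',[(u+.5)/k-.5,(v+.5)/k-.5],z) for u,v,z in pts]
E
python3 -c "
from tr import *
a=run('w6.npy',[(529,228,.03),(529,244,.03),(422,190,.031),(422,125,.031),(381,291,.08),(152,206,.024),(641,202,.024),(165,335,.024),(560,335,.024)])
for p in a: print(p.round(4))
d=a[6]-a[5];print(np.degrees(np.arctan2(d[1],d[0])));d=a[8]-a[7];print(np.degrees(np.arctan2(d[1],d[0])))
for ang in(-8.3,-8.8,-9.3):
  u=np.array([np.cos(np.radians(ang)),np.sin(np.radians(ang)),0]);print(ang,(a[0]-a[2])@u)
"
```

```text
[0.6616 0.0654 0.03  ]
[0.6609 0.0544 0.03  ]
[0.5932 0.1014 0.031 ]
[0.5984 0.1417 0.031 ]
[0.5581 0.0507 0.08  ]
[0.4107 0.1178 0.024 ]
[0.7395 0.0705 0.024 ]
[0.394  0.0256 0.024 ]
[ 0.6805 -0.0179  0.024 ]
-8.188499009111
-8.62305692731998
-8.3 0.07285264866778746
-8.8 0.07307435061159928
-9.3 0.07329048766069317
```

```bash
python3 -m pendant '[{"translation":[0.02,0.02,-0.9],"dr":[0,0,0]},{"translation":[0.02,0.02,-1.8],"dr":[0,0,0]},{"translation":[0.02,0.02,-2.6],"dr":[0,0,0]},{"translation":[0.02,0.02,-3.1],"dr":[0,0,0]},{"translation":[0.02,0.02,-3.2],"dr":[0,0,0]}]'; python3 -m pendant '[{"translation":[0,0,0],"dr":[0,0,0]},{"translation":[0,0,0],"dr":[0,0,0]},{"translation":[0,0,0],"dr":[0,0,0]},{"translation":[0,0,0],"dr":[0,0,0]},{"translation":[0,0,0],"dr":[0,0,0]}]' 0.12;python3 -m pendant '[{"translation":[0,0,0],"dr":[0,0,0]},{"translation":[0,0,0],"dr":[0,0,0]},{"translation":[0,0,0],"dr":[0,0,0]},{"translation":[0,0,0],"dr":[0,0,0]}]'
```

```text
t: 18.15
tool_pos: [0.5558, 0.0506, 0.062]
eef_rot: [0.759, 0.652, -0.003, -0.002]
force: [-0.5, 0.1, 0.6]
gripper_width: 0.0659
grasp_force: 0.0
t: 18.65
tool_pos: [0.5584, 0.0508, 0.0667]
eef_rot: [0.759, 0.652, 0.001, 0.001]
force: [0.5, 0.4, -0.2]
gripper_width: 0.0291
grasp_force: 0.0
t: 19.05
tool_pos: [0.5589, 0.0507, 0.0664]
eef_rot: [0.759, 0.651, 0.001, 0.001]
force: [2.7, -0.7, 1.8]
gripper_width: 0.0214
grasp_force: 30.0
```

Gripped. I'll pull slowly to about 73 mm.

```bash
python3 -m pendant '[{"translation":[-0.04,0.006,0],"dr":[0,0,0]},{"translation":[-0.12,0.018,0],"dr":[0,0,0]},{"translation":[-0.23,0.035,0],"dr":[0,0,0]},{"translation":[-0.35,0.054,0],"dr":[0,0,0]},{"translation":[-0.47,0.073,0],"dr":[0,0,0]}]'; python3 -m pendant '[{"translation":[-0.12,0.018,0],"dr":[0,0,0]},{"translation":[-0.24,0.037,0],"dr":[0,0,0]},{"translation":[-0.36,0.055,0],"dr":[0,0,0]},{"translation":[-0.48,0.074,0],"dr":[0,0,0]},{"translation":[-0.6,0.093,0],"dr":[0,0,0]}]'; python3 -m pendant '[{"translation":[-0.12,0.018,0],"dr":[0,0,0]},{"translation":[-0.24,0.037,0],"dr":[0,0,0]},{"translation":[-0.36,0.055,0],"dr":[0,0,0]},{"translation":[-0.46,0.071,0],"dr":[0,0,0]},{"translation":[-0.56,0.086,0],"dr":[0,0,0]}]'; python3 -m pendant '[{"translation":[-0.08,0.013,0],"dr":[0,0,0]},{"translation":[-0.13,0.021,0],"dr":[0,0,0]},{"translation":[-0.16,0.026,0],"dr":[0,0,0]},{"translation":[-0.17,0.027,0],"dr":[0,0,0]},{"translation":[-0.17,0.027,0],"dr":[0,0,0]}]'; python3 -m pendant '[{"translation":[0,0,0],"dr":[0,0,0]},{"translation":[0,0,0],"dr":[0,0,0]}]'; python3 -c "
from h import *
w,s=wcal();np.save('w7.npy',w['extrinsics']);im=save('wrist','w7.png',None,1.5);b=save('scene','x7.png',(230,130,360,240),4)
cv2.imwrite('pics/c7.png',np.vstack([im[:300,:],cv2.resize(np.hstack([b,save('top','y7.png',(190,130,320,240),4)]),(768,300))])[:,:,::-1])"
```

```text
t: 19.55
tool_pos: [0.5393, 0.0536, 0.0663]
eef_rot: [0.759, 0.652, 0.001, 0.001]
force: [4.3, 0.2, 3.5]
gripper_width: 0.0216
grasp_force: 30.0
t: 20.05
tool_pos: [0.5157, 0.0571, 0.0663]
eef_rot: [0.759, 0.651, 0.001, 0.001]
force: [6.0, -1.4, 1.8]
gripper_width: 0.0215
grasp_force: 30.0
t: 20.55
tool_pos: [0.4938, 0.0604, 0.0663]
eef_rot: [0.759, 0.651, 0.001, 0.002]
force: [8.2, -1.3, 1.5]
gripper_width: 0.0217
grasp_force: 30.0
t: 21.05
tool_pos: [0.4872, 0.0613, 0.0663]
eef_rot: [0.759, 0.651, 0.001, 0.002]
force: [7.6, -2.6, 1.6]
gripper_width: 0.0213
grasp_force: 30.0
t: 21.25
tool_pos: [0.4872, 0.0614, 0.0663]
eef_rot: [0.759, 0.651, 0.001, 0.002]
force: [7.7, -1.5, 1.6]
gripper_width: 0.0214
grasp_force: 30.0
```

View pics/c7.png

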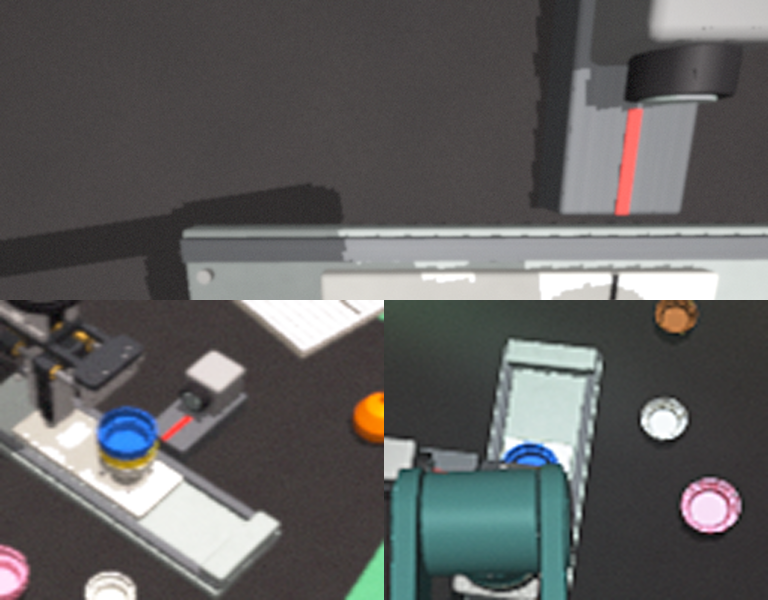

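The stack is intact on the slide. In the wrist picture the pointer runs from (615,274) to (614,298) and the red line from (635,110) to (623,213), so they are nearly in line. I'll put numbers on it.

```bash
python3 -c "
from tr import *
a=run('w7.npy',[(615,274,.03),(614,298,.03),(623,213,.031),(635,110,.031)])
for p in a: print(p.round(4))
for ang in(-8,-8.5,-9):
  u=np.array([np.cos(np.radians(ang)),np.sin(np.radians(ang)),0]);print(ang,(a[0]-a[2])@u,(a[3]-a[2])@u,(a[1]-a[2])@u)
print(r.get_state()['qvel'].round(3),r.get_state()['grasp_force'])
"
```

```text
[0.5905 0.0762 0.03  ]
[0.5898 0.0655 0.03  ]
[0.5937 0.1019 0.031 ]
[0.5989 0.1411 0.031 ]
-8 0.00035533006237087263 -0.0003574109619881812 0.001222246791008538
-8.5 0.0005814342931889055 -0.0007023610507587252 0.0015414381705474984
-9 0.0008074942455343967 -0.0010472576520159501 0.00186051216360185
[ 0.001 -0.003 -0.002  0.    -0.001 -0.001] 30.00900685787201
```

The pointer is within about 1 mm of the line. I'll hold briefly, then hand in.

```bash
python3 -m pendant '[{"translation":[-0.01,0,0],"dr":[0,0,0]},{"translation":[-0.01,0,0],"dr":[0,0,0]},{"translation":[-0.01,0,0],"dr":[0,0,0]},{"translation":[-0.01,0,0],"dr":[0,0,0]},{"translation":[-0.01,0,0],"dr":[0,0,0]}]'; python3 -m pendant '[{"translation":[0,0,0],"dr":[0,0,0]},{"translation":[0,0,0],"dr":[0,0,0]},{"translation":[0,0,0],"dr":[0,0,0]},{"translation":[0,0,0],"dr":[0,0,0]},{"translation":[0,0,0],"dr":[0,0,0]}]'; python3 -c "
from h import *;print(workorder.sign_off())"
```

```text
t: 21.9
tool_pos: [0.4869, 0.0614, 0.0663]
eef_rot: [0.759, 0.651, 0.001, 0.002]
force: [8.2, -2.4, 1.0]
gripper_width: 0.0217
grasp_force: 30.0
t: 22.4
tool_pos: [0.4869, 0.0614, 0.0663]
eef_rot: [0.759, 0.651, 0.001, 0.002]
force: [8.7, -2.3, 1.3]
gripper_width: 0.0214
grasp_force: 30.0
the job is handed in; nothing more can be done
None
```

I handed the job in at about 22 s, with no verdict returned: yellow then blue are nested straight in the metal cup, and the gripper is holding the slide with its pointer within about 1 mm of the red line.

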